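# Turn the cleat in the drill stand and hold the feed lever down at its stop

## Task

One end of the wooden cleat is countersunk; now get it ready for the other end. Turn the cleat end for end and lay it flat on the base of the drill stand, fully home against the bent-steel fence and its end stop, so that the plain hole lies under the countersink bit; then take the feed lever, wind it down against its spring to the stop and finish while holding it there, the bit standing in the hole, so that I can clamp the cleat. Do not let the lever fly back, and leave the other things on the bench where they are.

Things in the scene. Friction and masses are not known exactly. Their poses are not given: they have to be found in the camera images.
- stand: Drill stand, fixed on the bench (place and yaw vary). Origin: centre of the underside of its grey base, 280 (x) x 230 (y) x 20 mm high. Front towards its own -x; +y is its left, seen by the robot. 30 mm steel column, 460 mm tall, at x = +90 mm. The hand drill hangs upright at x = -20, y = 0 mm; its pistol grip runs back past the column's left side, 330-375 mm up.
- fence_corner (a point): Inner corner of the bent-steel fence, at the base's top (x +2.5, y -28 mm of the stand); axes as the stand. The fence, 14 mm high, 4 mm thick, runs from here 108 mm to +y (front face at this x) and, as end stop, 45 mm to -x (inner face at this y). Home, the cleat's long side touches the one, its end the other, the plain hole is below the bit, and the rest sticks out to the left.
- seat (a point): Point on top of the stand's base (20 mm above the bench) right below the bit, on the drill's axis.
- bit_tip (a point): Point of the countersink bit, a 90 degree cone 16 mm across, pointing down. Lever up: 81 mm above the bench (33 mm above a seated cleat's top). It sinks 28 mm per rad of lever turn, to 3.5 mm below the cleat's top at the stop; off the hole it hits the wood. The chuck above is 43 mm across; from about 105 mm above the tip the collar and drill body are 68 mm across.
- cleat: Hardwood cleat, 230 mm long (x) x 45 wide (y) x 28 high (z), 0.12-0.24 kg. Origin: centre of its underside. On its centre line, 87 mm from the middle, a 10 mm through hole at each end: plain-edged at +x, opened to a 19 mm countersink at -x. Starts flat on the bench left of the stand, plain end to the left (+y). Seated, its +x points along the stand's -y: about half a turn.
- plain_hole (a point): Centre of the plain hole's mouth, on the cleat's top face.
- sunk_hole (a point): Centre of the countersunk hole's mouth, on the cleat's top face.
- lever_ball (a point): Feed lever on the stand's right (-y): black ball, 32 mm across, on a 10 mm steel rod. This point: the ball's centre, 115 mm right of the drill's axis, 160 mm from the lever's axis. At rest the rod rises forwards, 35 degrees above level, ball 342 mm above the bench; at the stop it points forwards 40 degrees below level, ball 147 mm above the bench.
- lever_pivot (a point): Point on the lever's axis (parallel to the stand's y) in the upright plane in which the ball swings: 250 mm above the bench, at x +90, y -115 mm of the stand.
- feed (a joint): Angle of the feed lever, rad: 0 up at rest, 1.30 wound down to the stop; growing, the ball swings down. A spring returns it: about 3 N at the ball at rest, rising to 7 or 8 N at the stop, and it flies back up if let go.
- spray_bottle: Bystander: white spray bottle, 84 mm across, 216 mm tall, origin at the centre of its underside.
- glue_bottle: Bystander: yellow glue bottle, 64 mm across, 170 mm tall, origin at the centre of its underside.
- bar_clamp: Bystander: steel bar clamp lying flat, about 240 x 80 mm, 21 mm high, origin at the middle of its bar.
- tape_measure: Bystander: black tape measure, about 70 mm across, 38 mm high, origin at the centre of its round part's underside.
Things that resemble listed ones, but are neither listed nor needed, are in the scene too. Of the things like the cleat, leave any that is blue; of the rest the larger one is meant.

How it is judged:
On the way, in this order (a step that is already met when the one before it is completed fails the run):
1. the cleat lies flat on the base against fence and end stop, plain hole under the bit, the lever still up (horizontal distance between plain_hole and seat below 0.004 m and angle between the x axis of cleat and the y axis of stand, either way round below 0.05 rad and z of cleat in the frame of seat below 0.003 m and angle between cleat's own z axis and vertical below 0.04 rad and value of joint feed below 0.2 rad), for 0.2 s.
2. the lever is wound down to its stop, the bit in the hole (value of joint feed above 1.25 rad and contact force between the fingers and feed above 2 N), for 0.3 s.
At the end, for the whole second after the job is handed in: The fingers hold the feed lever (more than 2 N) within 0.05 rad of its stop (1.30); the cleat lies flat and still on the base, square to the fence within 0.05 rad, its plain hole within 4 mm of the drill's axis, and the bit's point stands at least 1.5 mm down in the hole (all of step 2 and horizontal distance between plain_hole and bit_tip below 0.004 m and horizontal distance between plain_hole and seat below 0.004 m and z of bit_tip in the frame of plain_hole below -0.0015 m and angle between the x axis of cleat and the y axis of stand, either way round below 0.05 rad and z of cleat in the frame of seat below 0.003 m and angle between cleat's own z axis and vertical below 0.04 rad and linear speed of cleat below 0.02 m/s); the arm keeps its last pose, push and grip.
It fails at once if the lever flies back up (velocity of joint feed below -3 rad/s).
It fails at once if a bystander is moved more than 30 mm (distance of any of spray_bottle, glue_bottle, bar_clamp, tape_measure from where it was at the start of the episode above 0.03 m).
It also fails if it takes over 72 s, if anything falls off the work surface, if the arm or the gripper's body presses on something with over 40 N, if the wrist force passes 120 N, or if a joint passes its speed limit or range.

## Robot

A 6-joint arm with a two-finger parallel gripper is mounted at the origin on the work surface. World frame = base frame: x ahead of the robot, y to its left, z up, the work surface at z = 0. Lengths are in m, angles in rad, forces in N, time in s.
With the tool pointing down it reaches from about 0.325 to 0.85 m from the base axis. Payload 4.4 kg.
Tool frame: the origin (TCP) lies between the finger pads; the fingertips stand bot.tip_reach ahead of it and the grasp point (between the pads) lies 6 mm ahead of it (bot.tip_reach is the distance from the TCP to the fingertips, in m); z points along the fingers, y is the line along which they close (so a half turn about z gives the same grasp; the last joint's range is limited). The gripper opens to 94 mm and grips with 3 to 60 N. Pads are 16 mm wide; open, the fingers measure 119 mm over their backs; the gripper's body (75 mm by 177 mm) begins 78 mm behind the grasp point.
Start: joints at [-1.27, 0.207, 1.542, -0, 1.393, -0.15], TCP at [0.251, -0.518, 0.23] pointing down, gripper open.
Joint ranges: [-2.73, 2.73], [-0.86, 2.22], [0.23, 2.46], [-1.11, 4.25], [0.08, 2.63], [-2.82, 2.82]. Speed limits (rad/s): [2.79, 2.79, 3.14, 3.14, 3.14, 3.14].

## Interface

Orientations are given as a unit quaternion [x, y, z, w].
In Python, from bench import bot gives the robot as it stands. The module is installed in compiled form; this text tells all that it offers.
- The arm moves only by the tool jog_arm, never from a script. Its argument "deltas" is a list that holds one entry, the list of rows, each a list of 5 numbers: the shift along the tool's x, y, z in m, then the turn about the tool's z in rad, then the opening, from -1 (shut) to 1 (fully open), so that 0 is half open. A call has 1 to 10 rows; each row shifts and turns the commanded pose from where the row before left it, along the tool's axes as they then stand; what a row does not reach is not made up. A row lasts 1/8 s, in which the tool goes at most 62.5 mm and 10.7 degrees, less where a joint would pass 70% of its speed; a pose out of reach is approached as far as the arm can. A call is refused whole if a number of a shift passes 0.0625 or a number of a turn 0.188, either way. A call with a gripper value outside its range is refused whole. The fingers move at their own pace and stop on an object; the grip force is fixed at half the most. Time passes only in rows, so rows that do not move let the fingers close. It gives the time, the measured TCP pose, the force, the opening and the grip force at its end, in the units of the state.
- bot.sense(): the state, without advancing time (a new reading comes with each control period).
- bot.read_camera(name): name is "side" or "top"; returns the picture (420x560x3 uint8, red, green, blue); there is no depth.
- bot.camera_model(name): a dict with "fx", "fy", "cx", "cy" (pixels), "D" ([k1, k2, p1, p2, k3] as OpenCV has them; the pictures are not rectified), "pose" (4x4, takes a point from camera to world coordinates). Camera axes: x right, y down, z forward; pixel columns grow to the right and rows downward; lengths in m; the calibration is good to about 2 mm. A picture is of the moment at which its call begins. camera_model takes no time and is no camera call.
- bot.finish_job(): hands the job in; it is judged then, once.
The state is a dict: "time": time; "joint_pos": joint angles; "qd": joint speeds; "joint_efforts": joint torques, N m; "position": TCP position; "orientation": TCP orientation; "contact_force": force on the tool from outside, world axes, zero at the start; "moment": the same for the moment, N m; "finger_gap": opening from 0.0 (shut) to 1.0 (fully open); "grasp_force": force on a finger pad.
Only numpy, scipy, OpenCV 4.12 (cv2) and the standard library are available. Lean on these libraries where they do the work, as an engineer would, in place of code of your own. Each camera call takes 0.05 s, during which the arm holds its last target. There are 200 camera calls.

## Working session

There is one attempt and no reset: what is moved stays moved. The work goes in short steps, Python scripts to look and compute and a tool call to move; the robot and the scene stay as the last step left them, time stands still between calls to the robot, and variables do not carry over. Pictures are saved under pics/ and viewed, at most 12 in all, crops included, and the job is handed in when it is done.

Besides the shell and the picture viewer there is one more tool, called after ">>>" by a JSON object that holds its "op" and its "data", one argument or row to a line. jog_arm: Moves the arm, as the interface text tells. Its arguments: {"type":"object","properties":{"deltas":{"type":"array","items":{"type":"array","items":{"type":"array","items":{"type":"number"}}}}},"required":["deltas"]}

```bash
mkdir -p pics; cat > h.py <<'E'
import numpy as np, cv2
from bench import bot
def cam(n):
    m=bot.camera_model(n);K=np.array([[m['fx'],0,m['cx']],[0,m['fy'],m['cy']],[0,0,1.]]);return K,np.array(m['D'],float),np.array(m['pose'])
def ray(n,px):
    K,D,P=cam(n);u=cv2.undistortPoints(np.array(px,float).reshape(-1,1,2),K,D).reshape(-1,2)
    d=np.c_[u,np.ones(len(u))]@P[:3,:3].T;return P[:3,3],d
def plane(n,px,z):
    o,d=ray(n,px);return o+d*((z-o[2])/d[:,2])[:,None]
def proj(n,X):
    K,D,P=cam(n);R=P[:3,:3].T;t=-R@P[:3,3]
    return cv2.projectPoints(np.array(X,float).reshape(-1,1,3),cv2.Rodrigues(R)[0],t,K,D)[0].reshape(-1,2)
def tri(a,b):
    A=[];B=[]
    for n,p in (('top',a),('side',b)):
        o,d=ray(n,[p]);d=d[0]/np.linalg.norm(d[0]);M=np.eye(3)-np.outer(d,d);A.append(M);B.append(M@o)
    return np.linalg.solve(sum(A),sum(B))
def snap(n,f):
    i=bot.read_camera(n);cv2.imwrite(f'pics/{f}.png',i[:,:,::-1]);return i
E
python3 - <<'E'
from h import *
a=snap('top','top0');b=snap('side','side0')
for n in('top','side'):print(n,cam(n)[2].round(3).tolist(),cam(n)[0][0,0])
print(bot.sense(),bot.tip_reach)
E
```

```text
top [[0.014, -0.983, 0.184, 0.216], [-1.0, -0.013, 0.005, -0.009], [-0.003, -0.184, -0.983, 1.703], [0.0, 0.0, 0.0, 1.0]] 498.1695283482595
side [[0.889, -0.273, 0.368, -0.123], [-0.458, -0.549, 0.699, -1.143], [0.011, -0.79, -0.613, 1.248], [0.0, 0.0, 0.0, 1.0]] 520.2149250722259
{'time': 0.1, 'joint_pos': array([-1.27052292e+00,  2.07369342e-01,  1.54278723e+00, -1.43529883e-05,
        1.39352836e+00, -1.50520463e-01]), 'qd': array([ 0.00077053, -0.00241772, -0.00206391,  0.00020586,  0.00034314,
        0.00117447]), 'joint_efforts': array([ 3.32751679e-04, -3.71861744e+01, -2.82292217e+01,  7.01340870e-02,
        3.11150670e-02, -5.81932591e-05]), 'position': array([ 0.25028738, -0.51691188,  0.22939858]), 'orientation': array([ 9.74704653e-01,  2.23494395e-01, -8.53010718e-05, -1.04268118e-03]), 'contact_force': array([-0.35682176,  0.42258066, -0.02441545]), 'moment': array([0.00659312, 0.0039073 , 0.02987566]), 'grasp_force': 0.0, 'finger_gap': 1.0032476043531515} 0.025
```

View pics/top0.png

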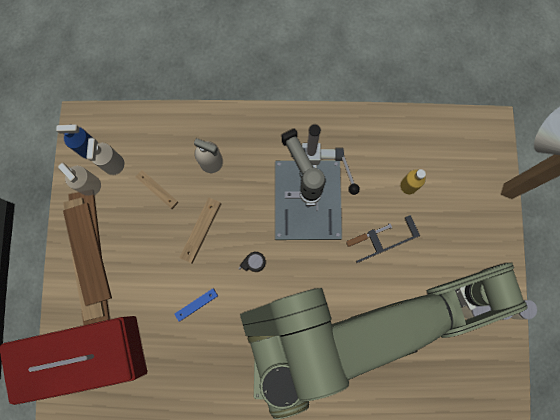

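View pics/side0.png

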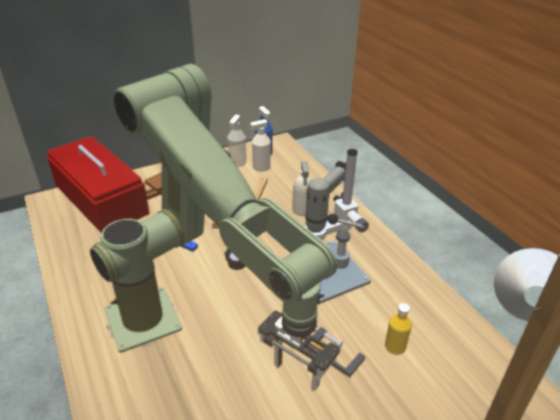

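Top view: image up is +x and left is +y. Cleat candidates are the wood strip at (201,231), a smaller strip at (158,191), a blue one at (196,305) and brown planks at (87,245). By the description I choose (201,231). The stand's base is around (308,200) and the lever ball is at (354,189). I'll check this with a close crop.

```bash
python3 - <<'E'
from h import *
i=cv2.imread('pics/top0.png')
c=i[130:280,130:370];cv2.imwrite('pics/crop.png',cv2.resize(c,None,fx=3.3,fy=3.3,interpolation=cv2.INTER_CUBIC))
hsv=cv2.cvtColor(i,cv2.COLOR_BGR2HSV)
print('px',[hsv[y,x].tolist() for x,y in((201,235),(205,222),(240,215),(160,240),(158,191),(290,225),(330,180))])
# base: bluish grey
m=((hsv[...,0]>95)&(hsv[...,0]<130)&(hsv[...,1]>15)&(hsv[...,1]<90)).astype(np.uint8);m[:, :260]=0;m[:,350:]=0;m[:150]=0;m[250:]=0
m=cv2.morphologyEx(m,cv2.MORPH_OPEN,np.ones((3,3)))
cs=max(cv2.findContours(m,0,2)[0],key=cv2.contourArea)
r=cv2.minAreaRect(cs);bp=cv2.boxPoints(r);print('base',r);w=plane('top',bp,.02);print(w.round(4).tolist(),[np.linalg.norm(w[k]-w[k-1]).round(4) for k in range(4)])
E
```

```text
px [[17, 89, 143], [18, 89, 138], [18, 72, 141], [19, 73, 130], [17, 90, 148], [96, 33, 109], [100, 28, 109]]
base ((308.0, 199.5), (77.0, 64.0), 90.0)
[[0.7137, 0.0344, 0.02], [0.7168, -0.1905, 0.02], [0.4442, -0.1884, 0.02], [0.4415, 0.0297, 0.02]] [np.float64(0.2722), np.float64(0.2249), np.float64(0.2726), np.float64(0.2182)]
```

View pics/crop.png

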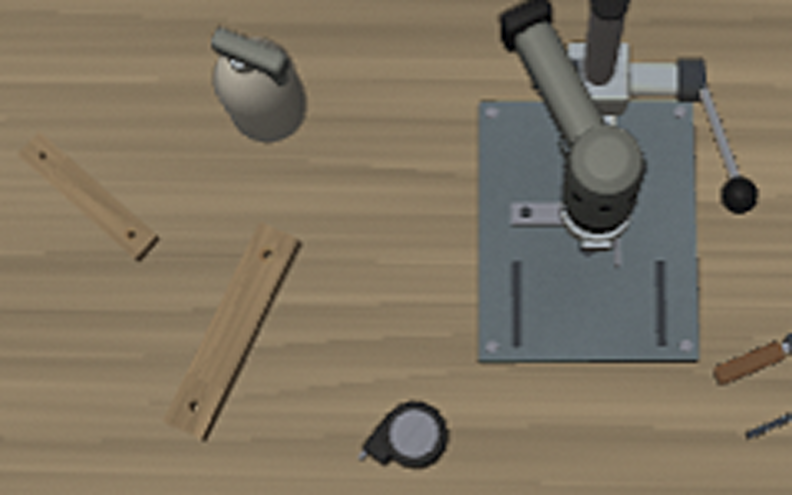

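The crop confirms the choice. The larger strip has hole centres at about full-image (211,207) and (188.5,253), with the blue and smaller strips elsewhere. Next I measure it finely.

```bash
python3 - <<'E'
from h import *
i=cv2.imread('pics/top0.png');g=cv2.GaussianBlur(cv2.cvtColor(i,cv2.COLOR_BGR2GRAY).astype(np.float32),(0,0),.7)
hsv=cv2.cvtColor(i,cv2.COLOR_BGR2HSV)
# base edges: sub-pixel by saturation step (wood ~72 vs grey ~30)
s=i[...,2].astype(float)-i[...,0]
def cross(line):
    k=np.where((line[:-1]-22)*(line[1:]-22)<0)[0]
    return [a+(line[a]-22)/(line[a]-line[a+1]) for a in k]
print('RB',s[200,268:280],s[230,335:346],s[234:246,310])
L=[];R=[];B=[]
for y in range(180,236,2):
    c=cross(s[y,266:284]);  L+= [(266+c[-1],y)] if c else []
    c=cross(s[y,332:350]);  R+= [(332+c[0],y)] if c else []
for x in range(280,338,2):
    c=cross(s[232:250,x]); B+=[(x,232+c[-1])] if c else []
for n,p,z,ax in(('L',L,.02,1),('R',R,.02,1),('B',B,.02,0)):
    w=plane('top',p,z);
    a,b=(w[:,0],w[:,1]) if ax else (w[:,1],w[:,0])
    f=np.polyfit(a,b,1);r=b-np.polyval(f,a);k=abs(r)<.004;f=np.polyfit(a[k],b[k],1);print(n,f.round(4),'mid',np.polyval(f,.57 if ax else -.08).round(4),k.sum(),len(k),r[k].std().round(4))
# holes
for n,(x,y) in(('up',(211,207)),('low',(188,253))):
    p=g[y-7:y+8,x-7:x+8];print(n);print(p.astype(int)[1:-1,1:-1])
    wgt=np.clip(105-g[y-5:y+6,x-5:x+6],0,None);yy,xx=np.mgrid[y-5:y+6,x-5:x+6]
    q=((wgt*xx).sum()/wgt.sum(),(wgt*yy).sum()/wgt.sum());print(q,plane('top',[q],.028).round(4))
# ball
m=((hsv[...,2]<45)).astype(np.uint8);m2=np.zeros_like(m);m2[178:202,344:366]=m[178:202,344:366]
q=cv2.moments(m2,True);q=(q['m10']/q['m00'],q['m01']/q['m00']);print('ball',q,m2.sum(),plane('top',[q],.342).round(4))
cv2.imwrite('pics/cl.png',cv2.resize(i[190:275,165:235],None,fx=7,fy=7,interpolation=cv2.INTER_CUBIC))
E
```

```text
RB [ 39.  39.  39.  40.  40.  43.  33.  -4. -17. -16. -14. -14.] [-13. -14. -14. -14. -15. -19.  -2.  36.  42.  40.  39.] [-14. -14. -15. -15. -15.  -2.  46.  38.  37.  39.  40.  41.]
L [0.0172 0.0279] mid 0.0377 28 28 0.0001
R [ 0.0184 -0.2028] mid -0.1923 28 28 0.0003
B [-0.0159  0.4364] mid 0.4377 29 29 0.0001
up
[[127 124 119 119 124 126 124 122 120 119 119 119 122]
 [124 122 118 120 125 125 123 122 121 119 117 119 122]
 [122 121 119 122 125 124 123 124 123 118 117 120 121]
 [123 121 119 123 124 122 122 125 123 117 117 120 119]
 [124 119 120 122 117 108 107 117 120 117 118 120 115]
 [123 119 121 118 103  81  81 103 117 118 119 119 109]
 [122 120 121 115  96  77  90 110 120 120 121 118  98]
 [121 121 121 117 108 104 116 123 125 125 124 113  84]
 [121 121 120 120 120 122 125 126 128 128 123 101  69]
 [121 120 119 121 124 126 125 127 129 128 115  85  66]
 [120 119 120 122 126 125 125 128 129 124 101  70  76]
 [119 119 121 124 126 124 126 129 128 115  85  67  92]
 [119 119 122 125 125 124 127 129 123 101  70  77 108]]
(np.float64(213.27001096596032), np.float64(209.06244215933836)) [
[... 207 characters left out ...]
116 115 115 111 112 115 115 118 122 126]
 [124 121 117 115 114 103  89  95 111 117 120 125 128]
 [122 119 115 115 111  83  63  86 112 120 123 127 128]
 [121 117 114 115 111  84  68 104 118 121 125 129 122]
 [118 114 113 115 115 102  91 112 119 123 128 129 111]
 [117 113 114 116 118 117 111 114 119 125 130 124  91]
 [115 113 115 117 118 118 114 115 122 127 131 117  72]
 [113 113 115 118 118 115 113 116 124 130 130 105  64]
 [115 115 116 118 116 113 114 119 127 131 121  81  66]
 [121 120 119 119 116 113 115 123 130 129 105  64  80]]
(np.float64(188.48460744411372), np.float64(252.9946582696781)) [[0.3848 0.3256 0.028 ]]
ball (353.5975609756098, 188.8170731707317) 82 [[ 0.5403 -0.1934  0.342 ]]
```

View pics/cl.png

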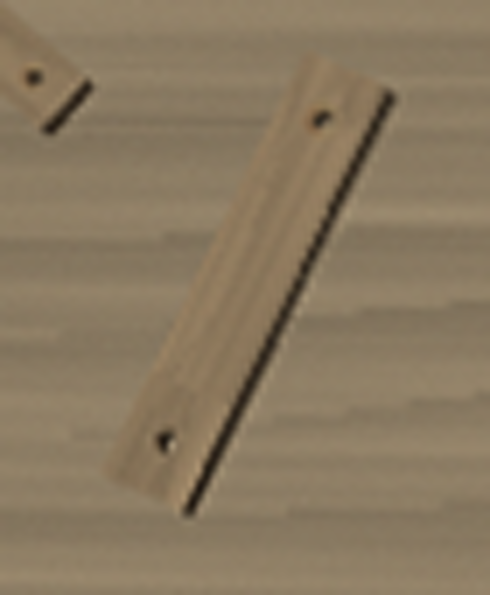

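The cleat is confirmed: the upper hole (211,207) looks tinted and wider, so it is the countersunk one; the lower-left hole (188.6,253) is crisp and plain. The holes are 175 mm apart and yaw is about 156°. The stand is at (0.578,-0.077) with yaw 0.017, and the ball matches the prediction to 2 mm.

```bash
cat >> h.py <<'E'
S0=np.array([.5777,-.0772]);SY=.017
def sw(x,y):
    c,s=np.cos(SY),np.sin(SY);return S0+np.array([c*x-s*y,s*x+c*y])
def go(x,y,z,yaw=None):
    s=bot.sense();p=s['position'];q=s['orientation'];a=2*np.arctan2(q[1],q[0])
    d=np.array([x,y,z])-p;t=[np.cos(a)*d[0]+np.sin(a)*d[1],np.sin(a)*d[0]-np.cos(a)*d[1],-d[2]]
    print('t',round(s['time'],2),'pos',p.round(4),'yaw',a.round(4),'tool shift',np.round(t,4),'n',np.linalg.norm(t)/.0625,'turn',None if yaw is None else round((a-yaw+np.pi/2)%np.pi-np.pi/2,4))
    print('q',s['joint_pos'].round(3),'F',s['contact_force'].round(1),'gap',s['finger_gap'],s['grasp_force'])
E
python3 -c "
from h import *
go(.488,.280,.18,-.414)"
```

```text
t 0.1 pos [ 0.2503 -0.5169  0.2294] yaw 0.4508 tool shift [ 0.5612 -0.6137  0.0494] n 13.329220071562176 turn 0.8648
q [-1.271  0.207  1.543 -0.     1.394 -0.151] F [-0.4  0.4 -0. ] gap 1.0032476043531515 0.0
```

>>> {"op": "jog_arm", "data": {
  "deltas": [
    [[0.0374,-0.0409,0,0,1],[0.0374,-0.0409,0,0,1],[0.0374,-0.0409,0,0,1],[0.0374,-0.0409,0,0,1],[0.0374,-0.0409,0,0,1],[0.0374,-0.0409,0,0,1],[0.0374,-0.0409,0,0,1],[0.0374,-0.0409,0,0,1],[0.0374,-0.0409,0,0,1],[0.0374,-0.0409,0,0,1]]
  ]
}}

```text
time: 1.35
position: [0.4089, 0.0153, 0.2303]
orientation: [0.975, 0.223, 0.0, 0.0]
contact_force: [0.4, -0.1, 0.1]
finger_gap: 1.001
grasp_force: 0.0
```

>>> {"op": "jog_arm", "data": {
  "deltas": [
    [[0.0374,-0.0409,0,0,1],[0.0374,-0.0409,0,0,1],[0.0374,-0.0409,0,0,1],[0.0374,-0.0409,0,0,1],[0.0374,-0.0409,0,0,1],[0,0,0.01,0.173,1],[0,0,0.01,0.173,1],[0,0,0.01,0.173,1],[0,0,0.01,0.173,1],[0,0,0.01,0.173,1]]
  ]
}}

```text
time: 2.6
position: [0.4877, 0.2789, 0.1795]
orientation: [0.978, -0.208, -0.001, 0.0]
contact_force: [-1.4, -0.4, 0.6]
finger_gap: 0.998
grasp_force: 0.0
```

```bash
python3 - <<'E'
from h import *
go(.488,.280,.016+.006,-.414)
b=snap('side','side1')
for n,h in(('sunk',(.5448,.2548,.028)),('plain',(.3848,.3252,.028)),('seat',(*sw(-20e-3,0),.02)),('corner',(*sw(2.5e-3,-28e-3),.02))):print(n,proj('side',h).round(1),proj('top',h).round(1))
E
```

```text
t 2.6 pos [0.4877 0.2789 0.1795] yaw -0.4198 tool shift [-0.0002 -0.0011  0.1575] n 2.5196288331312626 turn -0.0058
q [0.365 0.226 1.627 0.    1.289 2.356] F [-1.4 -0.4  0.6] gap 0.9983369721378895 0.0
sunk [[265.7 217.4]] [[211.1 207. ]]
plain [[219.3 218.7]] [[188.6 253. ]]
seat [[312.3 273.1]] [[307.7 205. ]]
corner [[322.4 276.1]] [[315.7 198.5]]
```

View pics/side1.png

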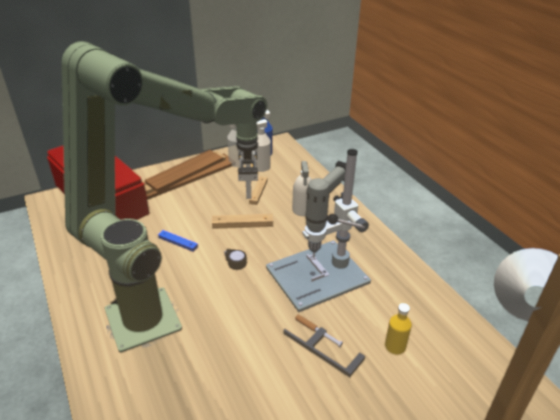

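The side view shows the gripper above the cleat (cleat at (242,222)), with the fence and seat clear at (315,268). Descending to grip.

>>> {"op": "jog_arm", "data": {
  "deltas": [
    [[0,0,0.05,0,1],[0,0,0.05,0,1],[0,0,0.035,0,1],[0,0,0.0155,0,1],[0,0,0,0,0],[0,0,0,0,-1],[0,0,0,0,-1],[0,0,0,0,-1],[0,0,0,0,-1],[0,0,0,0,-1]]
  ]
}}

```text
time: 3.9
position: [0.4884, 0.2792, 0.0304]
orientation: [0.979, -0.206, 0.0, -0.0]
contact_force: [-1.0, -0.6, 3.4]
finger_gap: 0.471
grasp_force: 30.0
```

```bash
python3 - <<'E'
from h import *
t=sw(-.020-.012,.112+.012);print(t)
go(*t,.15,np.pi/2+SY)
E
```

```text
[0.54359673 0.04623811]
t 3.9 pos [0.4884 0.2792 0.0304] yaw -0.4141 tool shift [ 0.1442  0.1911 -0.1196] n 4.28174696202633 turn 1.1397
q [0.365 0.424 1.72  0.    0.996 2.35 ] F [-1.  -0.6  3.4] gap 0.4709157174468936 30.000133216381073
```

>>> {"op": "jog_arm", "data": {
  "deltas": [
    [[0,0,-0.02,0,-1],[0,0,-0.05,0,-1],[0,0,-0.05,0,-1],[0,0,0,-0.167,-1],[0,0,0,-0.167,-1],[0,0,0,-0.167,-1],[0,0,0,-0.167,-1],[0,0,0,-0.167,-1],[0,0,0,-0.167,-1],[0,0,0,-0.167,-1]]
  ]
}}

```text
time: 5.15
position: [0.4876, 0.2788, 0.1492]
orientation: [0.929, 0.371, -0.001, -0.0]
contact_force: [0.2, -0.2, -1.6]
finger_gap: 0.474
grasp_force: 30.0
```

>>> {"op": "jog_arm", "data": {
  "deltas": [
    [[0,0,0,-0.167,-1],[0,0,0,-0.167,-1],[0,0,0,-0.167,-1],[0,0,0,-0.167,-1],[0,0,0,-0.167,-1],[0,0,0,0,-1]]
  ]
}}

```text
time: 5.9
position: [0.4877, 0.2789, 0.1493]
orientation: [0.701, 0.713, -0.001, -0.0]
contact_force: [0.7, 1.1, -2.2]
finger_gap: 0.479
grasp_force: 30.0
```

```bash
python3 - <<'E'
from h import *
a=snap('top','top2');snap('side','side2')
t=sw(-.032,.124+.10);go(*t,.06,np.pi/2+SY)
cv2.imwrite('pics/top2c.png',cv2.resize(a[110:290,130:380,::-1],None,fx=3,fy=3,interpolation=cv2.INTER_CUBIC))
E
```

```text
t 6.0 pos [0.4878 0.2789 0.1495] yaw 1.5872 tool shift [-0.1336  0.0519  0.0895] n 2.703503734633431 turn -0.0006
q [0.365 0.259 1.654 0.    1.23  0.349] F [-0.   0.3 -2.1] gap 0.47680098608258087 29.99884307384491
```

View pics/top2c.png

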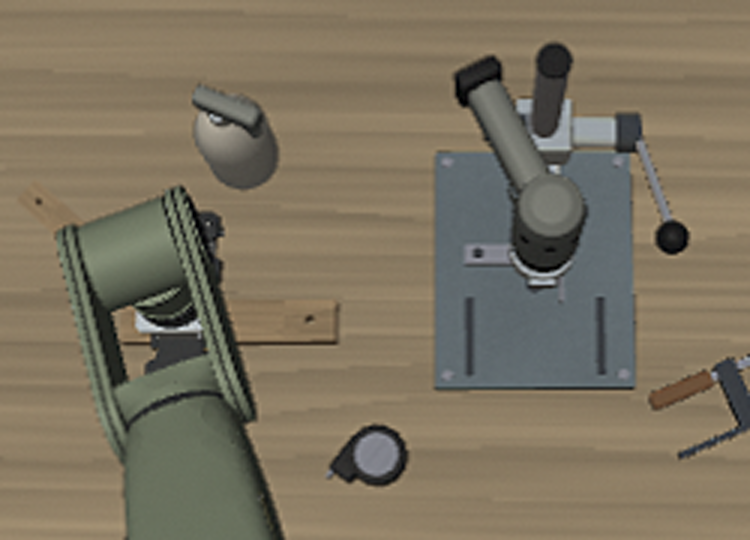

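The crop shows the cleat held square to the stand, pointing at it. The plain hole is near crop (309,320), the end edge at x≈338, and nothing was disturbed. I'll measure the hole offset from the TCP.

```bash
python3 - <<'E'
from h import *
i=cv2.imread('pics/top2.png');g=cv2.cvtColor(i,cv2.COLOR_BGR2GRAY).astype(float)
yy,xx=np.mgrid[212:222,228:239];w=np.clip(100-g[212:222,228:239],0,None);q=((w*xx).sum()/w.sum(),(w*yy).sum()/w.sum())
h=plane('top',[q],.147)[0];p=bot.sense()['position'];d=h[:2]-p[:2];print(q,h.round(4),'offset',d.round(4))
# line fit of end edges of the wood: rows near sides
c,s=np.cos(SY),np.sin(SY);print('in stand axes x,y',c*d[0]+s*d[1],-s*d[0]+c*d[1])
E
```

```text
(np.float64(232.6875), np.float64(215.70535714285714)) [0.494  0.1657 0.147 ] offset [ 0.0061 -0.1132]
in stand axes x,y 0.004205543566345648 -0.11328710479974709
```

```bash
python3 - <<'E'
from h import *
go(*sw(-.034,.225),.0624,np.pi/2+SY)
E
```

```text
t 6.0 pos [0.4878 0.2789 0.1495] yaw 1.5872 tool shift [-0.1326  0.0499  0.0871] n 2.660871662009203 turn -0.0006
q [0.365 0.259 1.654 0.    1.23  0.349] F [-0.   0.3 -2.1] gap 0.47680098608258087 29.99884307384491
```

>>> {"op": "jog_arm", "data": {
  "deltas": [
    [[-0.0332,0.0125,0,0,-1],[-0.0332,0.0125,0.027,0,-1],[-0.0332,0.0125,0.03,0,-1],[-0.0332,0.0124,0.03,0,-1],[-0.03,0,0,0,-1],[-0.03,0,0,0,-1],[-0.025,0,0,0,-1],[-0.015,0,0,0,-1],[0,0,0,0,-1]]
  ]
}}

```text
time: 7.12
position: [0.5426, 0.0466, 0.063]
orientation: [0.701, 0.713, 0.0, -0.0]
contact_force: [-0.2, -1.2, -1.2]
finger_gap: 0.478
grasp_force: 30.0
```

```bash
python3 - <<'E'
from h import *
go(*sw(-.022,.113),.0504,np.pi/2+SY)
b=snap('side','side3');a=snap('top','top3')
l=b[215:315,240:380,::-1];r=a[160:250,240:350,::-1]
f=lambda i:cv2.resize(i,(400,300),interpolation=cv2.INTER_CUBIC)
cv2.imwrite('pics/c3.png',np.hstack([f(l),f(r)]))
E
```

```text
t 7.12 pos [0.5426 0.0466 0.063 ] yaw 1.5873 tool shift [-0.0114  0.011   0.0126] n 0.3237432321317943 turn -0.0005
q [-0.073  0.341  1.754  0.     1.046 -0.09 ] F [-0.2 -1.2 -1.2] gap 0.4777711404069897 29.99882072210312
```

View pics/c3.png

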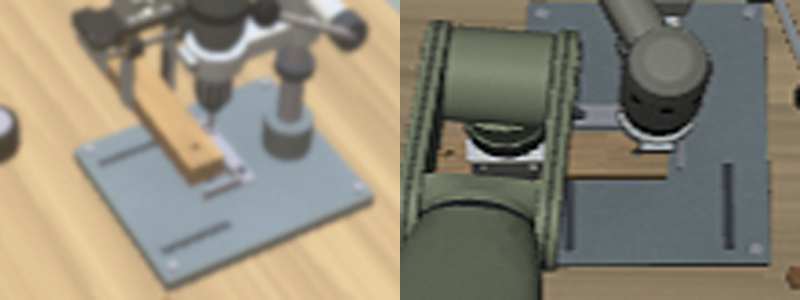

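The cleat hovers in front of the fence, plain hole just short of the bit, end short of the stop. Next: lower it and slide it towards the fence.

>>> {"op": "jog_arm", "data": {
  "deltas": [
    [[0,0,0.006,0,-1],[0,0,0.004,0,-1],[0,0,0.002,0,-1],[0,0.005,0,0,-1],[0,0.003,0,0,-1],[0,0,0,0,-1]]
  ]
}}

```text
time: 7.98
position: [0.5511, 0.0473, 0.051]
orientation: [0.7, 0.714, 0.0, 0.0]
contact_force: [-0.0, -0.6, -1.4]
finger_gap: 0.476
grasp_force: 30.0
```

>>> {"op": "jog_arm", "data": {
  "deltas": [
    [[-0.005,0,0,0,-1],[-0.003,0,0,0,-1],[0,0.001,0,0,-1],[0,0.001,0,0,-1],[0,0,0,0,-1]]
  ]
}}

```text
time: 8.6
position: [0.5528, 0.0395, 0.051]
orientation: [0.7, 0.714, 0.0, 0.0]
contact_force: [0.1, 0.7, -1.3]
finger_gap: 0.477
grasp_force: 30.0
```

>>> {"op": "jog_arm", "data": {
  "deltas": [
    [[-0.001,0,0.001,0,-1],[-0.001,0,0,0,-1],[-0.001,0,0,0,-1],[-0.001,0,0,0,-1],[0,0,0,0,-1]]
  ]
}}

```text
time: 9.22
position: [0.5532, 0.0357, 0.0504]
orientation: [0.7, 0.714, 0.001, 0.0]
contact_force: [-0.1, 3.4, 4.3]
finger_gap: 0.477
grasp_force: 30.0
```

>>> {"op": "jog_arm", "data": {
  "deltas": [
    [[0,0.001,0,0,-1],[0,0.001,0,0,-1],[0,0.001,0,0,-1],[0,0,0,0,-1]]
  ]
}}

```text
time: 9.72
position: [0.5535, 0.0358, 0.0504]
orientation: [0.7, 0.714, -0.002, -0.002]
contact_force: [-7.2, 3.2, 12.3]
finger_gap: 0.475
grasp_force: 30.0
```

>>> {"op": "jog_arm", "data": {
  "deltas": [
    [[-0.001,0,-0.0005,0,-1],[-0.001,0,0,0,-1],[-0.001,0,0,0,-1],[0,0,0,0,-1]]
  ]
}}

```text
time: 10.22
position: [0.5537, 0.0356, 0.0504]
orientation: [0.701, 0.713, 0.0, -0.003]
contact_force: [-5.2, 10.3, 9.9]
finger_gap: 0.474
grasp_force: 30.0
```

```bash
python3 - <<'E'
from h import *
go(*sw(-.02,.113),.0504,np.pi/2+SY)
print(bot.sense()['moment'].round(2))
E
```

```text
t 10.22 pos [0.5537 0.0356 0.0504] yaw 1.5889 tool shift [-0.0002  0.0021 -0.    ] n 0.03361556194222927 turn 0.0011
q [-0.095  0.382  1.73   0.006  1.035 -0.116] F [-5.2 10.3  9.9] gap 0.4740222532480374 30.00583291053772
[ 1.75  0.83 -0.2 ]
```

>>> {"op": "jog_arm", "data": {
  "deltas": [
    [[0,0,0,0,0.2],[0,0,0,0,0.6],[0,0,0,0,0.6],[0,0,-0.02,0,0.6],[0,0,-0.04,0,0.6],[0.03,0,-0.04,0,0.6],[0.06,0,-0.02,0,0.6],[0.06,0,-0.02,0,0.6]]
  ]
}}

```text
time: 11.22
position: [0.5534, 0.1817, 0.1912]
orientation: [0.701, 0.713, 0.0, 0.001]
contact_force: [0.2, 0.5, -0.7]
finger_gap: 0.802
grasp_force: 0.0
```

```bash
python3 - <<'E'
from h import *
b=snap('side','side4');a=snap('top','top4')
l=b[215:315,240:380,::-1];r=a[160:250,235:345,::-1]
f=lambda i:cv2.resize(i,(400,300),interpolation=cv2.INTER_CUBIC)
cv2.imwrite('pics/c4.png',np.hstack([f(l),f(r)]))
go(*sw(-.02,.113),.0504,np.pi/2+SY)
# expected corners of the seated cleat's top
P=[(*sw(x,y),.048) for x,y in((-.0425,-.028),(-.0425,.202),(.0025,.202),(.0025,-.028),(-.02,.174),(-.02,0))]
print('top',proj('top',P).round(1).tolist());print('side',proj('side',P).round(1).tolist())
E
```

```text
t 11.32 pos [0.5542 0.1862 0.1931] yaw 1.5957 tool shift [-0.1507 -0.0022  0.1427] n 3.3205030754407425 turn 0.0079
q [0.175 0.255 1.563 0.002 1.318 0.15 ] F [ 0.9 -0.6  0.1] gap 0.7977933261277199 0.0
top [[316.4, 209.8], [248.4, 210.1], [248.6, 197.1], [316.2, 196.8], [256.7, 203.5], [308.0, 203.3]]
side [[311.2, 274.5], [278.3, 234.3], [289.3, 230.6], [322.9, 270.0], [287.6, 236.9], [312.7, 267.0]]
```

View pics/c4.png

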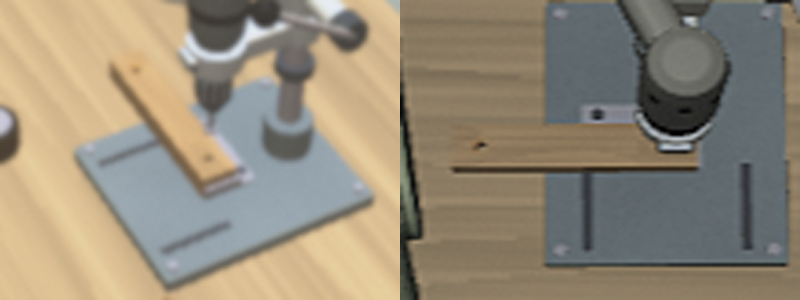

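Both views agree with the predicted seated pose: plain hole at side pixel (312.8,267.3) against (312.7,267.0) predicted, and the front edge and sunk hole in the top view match within 1 px. The cleat is home. Now I go round the front to the lever.

>>> {"op": "jog_arm", "data": {
  "deltas": [
    [[0,-0.057,-0.04,0,0],[0,-0.057,-0.04,0,0],[0,-0.057,-0.04,0,0],[-0.05,0,-0.03,0,0.2],[-0.05,0,-0.03,0,0.4],[-0.06,0,-0.03,0,0.6],[-0.06,0,0,0.183,0.6],[0,0,0,0.183,0.6],[0,0,0,0.183,0.6],[0,0,0,0.183,0.6]]
  ]
}}

```text
time: 12.58
position: [0.4032, -0.0391, 0.385]
orientation: [0.911, 0.412, -0.001, 0.0]
contact_force: [-1.2, -0.1, 0.7]
finger_gap: 0.8
grasp_force: 0.0
```

>>> {"op": "jog_arm", "data": {
  "deltas": [
    [[0,0,0,0.183,0.6],[0,0,0,0,0.6]]
  ]
}}

```text
time: 12.82
position: [0.4033, -0.0385, 0.3851]
orientation: [0.943, 0.331, -0.0, 0.0]
contact_force: [-0.1, 0.0, 0.1]
finger_gap: 0.804
grasp_force: 0.0
```

```bash
python3 - <<'E'
from h import *
a=bot.read_camera('top');cv2.imwrite('pics/top5.png',a[:,:,::-1])
hsv=cv2.cvtColor(cv2.imread('pics/side4.png'),cv2.COLOR_BGR2HSV)
print('side ball pred',proj('side',(*sw(-.041,-.115),.342)))
go(*sw(-.041,-.115),.415,.68)
for f in(.41,):go(.40,-.20,.415)
E
```

```text
side ball pred [[332.37503438 218.51709877]]
t 12.88 pos [ 0.4033 -0.0383  0.3852] yaw 0.6769 tool shift [ 0.0087  0.2052 -0.0298] n 3.321306969203175 turn -0.0031
q [-0.309 -0.248  1.676 -0.     1.715  0.585] F [0.  0.3 0.3] gap 0.8043576697325078 0.0
t 12.88 pos [ 0.4033 -0.0383  0.3852] yaw 0.6769 tool shift [-0.1039  0.1239 -0.0298] n 2.6308395694723106 turn None
q [-0.309 -0.248  1.676 -0.     1.715  0.585] F [0.  0.3 0.3] gap 0.8043576697325078 0.0
```

>>> {"op": "jog_arm", "data": {
  "deltas": [
    [[0.002,0.05,-0.015,0,0.6],[0.002,0.05,-0.015,0,0.6],[0.002,0.05,0,0,0.6],[0.002,0.04,0,0,0.6],[0.001,0.015,0,0,0.6],[0,0,0,0,0.6]]
  ]
}}

```text
time: 13.62
position: [0.5385, -0.1924, 0.4148]
orientation: [0.944, 0.331, -0.001, -0.001]
contact_force: [0.5, 0.7, -0.2]
finger_gap: 0.8
grasp_force: 0.0
```

```bash
python3 - <<'E'
from h import *
go(*sw(-.041,-.115),.352,.68)
b=snap('side','side6');cv2.imwrite('pics/s6.png',cv2.resize(b[60:300,220:460,::-1],None,fx=2.4,fy=2.4))
E
```

```text
t 13.62 pos [ 0.5385 -0.1924  0.4148] yaw 0.6753 tool shift [-0.0002  0.0005  0.0628] n 1.0054176343535222 turn -0.0047
q [-0.494  0.127  1.262  0.     1.754  0.401] F [ 0.5  0.7 -0.2] gap 0.8001570338380202 0.0
```

View pics/s6.png

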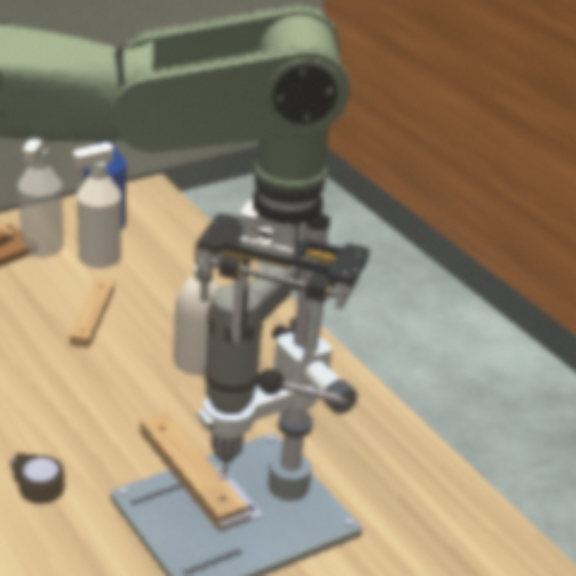

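The fingers straddle the ball (crop (270,382)), with the tips just above it on both sides. The wrist is well above the drill. Descending and gripping.

>>> {"op": "jog_arm", "data": {
  "deltas": [
    [[0,0,0.02,0,0.6],[0,0,0.025,0,0.6],[0,0,0.018,0,0.6],[0,0,0,0,0],[0,0,0,0,-1],[0,0,0,0,-1],[0,0,0,0,-1],[0,0,0,0,-1]]
  ]
}}

```text
time: 14.68
position: [0.5392, -0.1927, 0.3532]
orientation: [0.944, 0.331, 0.001, 0.001]
contact_force: [1.8, -0.5, -0.1]
finger_gap: 0.324
grasp_force: 30.0
```

```bash
python3 - <<'E'
from h import *
go(*sw(-.041,-.115),.352,.68)
a=.676;p=bot.sense()['position']
# arc waypoints in tool axes, increments per row
th=np.linspace(0,1.33,22);f=np.radians(35)-th
x=-.16*np.cos(f);z=.16*np.sin(f)
for k in range(1,22):
    dx=x[k]-x[k-1];w=np.array([dx*np.cos(SY),dx*np.sin(SY)])
    print(k,round(w@[np.cos(a),np.sin(a)],4),round(w@[np.sin(a),-np.cos(a)],4),round(z[k-1]-z[k],4))
E
```

```text
t 14.68 pos [ 0.5392 -0.1927  0.3532] yaw 0.6746 tool shift [-0.0005 -0.0002  0.0012] n 0.020968240352638678 turn -0.0054
q [-0.494  0.135  1.375 -0.     1.629  0.402] F [ 1.8 -0.5 -0.1] gap 0.3238334802436119 30.00836670398712
1 -0.0044 -0.0034 0.0085
2 -0.004 -0.0031 0.0088
3 -0.0035 -0.0027 0.0091
4 -0.003 -0.0024 0.0094
5 -0.0026 -0.002 0.0096
6 -0.0021 -0.0016 0.0098
7 -0.0016 -0.0012 0.0099
8 -0.0011 -0.0008 0.01
9 -0.0006 -0.0004 0.0101
10 -0.0001 -0.0001 0.0101
11 0.0004 0.0003 0.0101
12 0.0009 0.0007 0.0101
13 0.0014 0.0011 0.01
14 0.0019 0.0015 0.0098
15 0.0024 0.0019 0.0097
16 0.0029 0.0022 0.0094
17 0.0034 0.0026 0.0092
18 0.0038 0.003 0.0089
19 0.0043 0.0033 0.0086
20 0.0047 0.0036 0.0082
21 0.0051 0.0039 0.0078
```

Gap reads slightly under the ball's diameter, so I'll reseat the grip 6 mm lower before winding.

>>> {"op": "jog_arm", "data": {
  "deltas": [
    [[0,0,0,0,0.2],[0,0,0,0,0.2],[-0.0005,0,0.006,0,0.2],[0,0,0,0,-1],[0,0,0,0,-1],[0,0,0,0,-1],[0,0,0,0,-1]]
  ]
}}

```text
time: 15.55
position: [0.5388, -0.1931, 0.3467]
orientation: [0.944, 0.331, 0.0, 0.001]
contact_force: [3.3, -2.8, -1.1]
finger_gap: 0.326
grasp_force: 30.0
```

>>> {"op": "jog_arm", "data": {
  "deltas": [
    [[-0.0044,-0.0034,0.0085,0,-1],[-0.004,-0.0031,0.0088,0,-1],[-0.0035,-0.0027,0.0091,0,-1],[-0.003,-0.0024,0.0094,0,-1],[-0.0026,-0.002,0.0096,0,-1]]
  ]
}}

```text
time: 16.18
position: [0.5166, -0.1939, 0.3019]
orientation: [0.944, 0.331, 0.001, 0.002]
contact_force: [4.7, -3.4, 4.6]
finger_gap: 0.328
grasp_force: 30.0
```

>>> {"op": "jog_arm", "data": {
  "deltas": [
    [[-0.0021,-0.0016,0.0098,0,-1],[-0.0016,-0.0012,0.0099,0,-1],[-0.0011,-0.0008,0.01,0,-1],[-0.0006,-0.0004,0.0101,0,-1],[-0.0001,-0.0001,0.0101,0,-1],[0.0004,0.0003,0.0101,0,-1]]
  ]
}}

```text
time: 16.92
position: [0.5095, -0.194, 0.242]
orientation: [0.944, 0.331, -0.0, 0.001]
contact_force: [0.0, -3.5, 6.5]
finger_gap: 0.328
grasp_force: 30.0
```

>>> {"op": "jog_arm", "data": {
  "deltas": [
    [[0.0009,0.0007,0.0101,0,-1],[0.0014,0.0011,0.01,0,-1],[0.0019,0.0015,0.0098,0,-1],[0.0024,0.0019,0.0097,0,-1],[0.0029,0.0022,0.0094,0,-1]]
  ]
}}

```text
time: 17.55
position: [0.5205, -0.1932, 0.1926]
orientation: [0.944, 0.331, -0.001, -0.0]
contact_force: [-1.9, -0.9, 7.2]
finger_gap: 0.325
grasp_force: 30.0
```

```bash
python3 - <<'E'
from h import *
th=.063333*16;f=np.radians(35)-th
go(*sw(.09-.16*np.cos(f),-.115),.25+.16*np.sin(f)+.006)
b=snap('side','side7');cv2.imwrite('pics/s7.png',cv2.resize(b[100:300,240:440,::-1],None,fx=2.8,fy=2.8))
E
```

```text
t 17.55 pos [ 0.5205 -0.1932  0.1926] yaw 0.6748 tool shift [ 0.0015  0.0012 -0.0007] n 0.03268456734864436 turn None
q [-0.51   0.2    1.63  -0.002  1.313  0.386] F [-1.9 -0.9  7.2] gap 0.32450399068630575 30.001267790794373
```

View pics/s7.png

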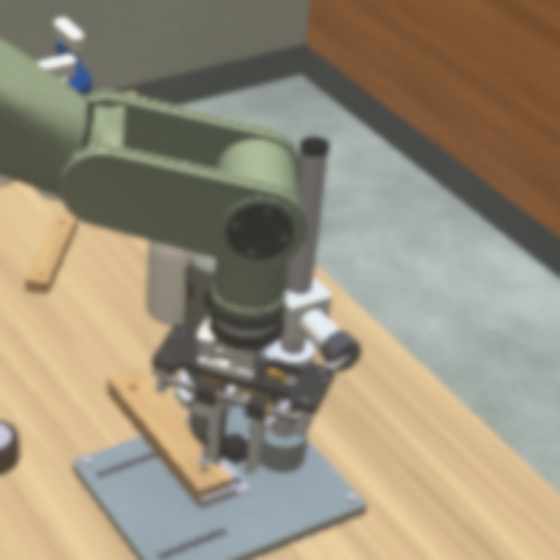

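The ball is still in the fingers (crop (235,447)), on the arc, and the cleat is in place. Winding to the stop.

>>> {"op": "jog_arm", "data": {
  "deltas": [
    [[0.004,0.003,0.0092,0,-1],[0.004,0.003,0.0089,0,-1],[0.0043,0.0033,0.0086,0,-1],[0.0047,0.0036,0.0082,0,-1],[0,0,0,0,-1]]
  ]
}}

```text
time: 18.23
position: [0.5404, -0.1916, 0.1563]
orientation: [0.944, 0.331, -0.003, -0.002]
contact_force: [-3.4, -0.1, 6.6]
finger_gap: 0.328
grasp_force: 30.0
```

>>> {"op": "jog_arm", "data": {
  "deltas": [
    [[0.003,0.002,0.005,0,-1],[0.001,0.001,0.003,0,-1],[0,0,0,0,-1],[0,0,0,0,-1],[0,0,0,0,-1]]
  ]
}}

```text
time: 18.85
position: [0.5456, -0.1913, 0.1493]
orientation: [0.944, 0.331, -0.002, -0.002]
contact_force: [-3.4, 0.1, 8.2]
finger_gap: 0.325
grasp_force: 30.0
```

```bash
python3 - <<'E'
from h import *
go(*sw(.09-.16*np.cos(np.radians(39.5)),-.115),.153)
b=snap('side','side8');a=snap('top','top8')
f=lambda i:cv2.resize(i,(400,300),interpolation=cv2.INTER_CUBIC)
cv2.imwrite('pics/c8.png',np.hstack([f(b[215:315,240:380,::-1]),f(a[160:250,235:345,::-1])]))
E
```

```text
t 18.85 pos [ 0.5456 -0.1913  0.1493] yaw 0.6751 tool shift [-0.0004  0.0015 -0.0037] n 0.06441298967531726 turn None
q [-4.860e-01  2.940e-01  1.609e+00 -1.000e-03  1.244e+00  4.100e-01] F [-3.4  0.1  8.2] gap 0.32456970655963774 30.00132590532303
```

View pics/c8.png

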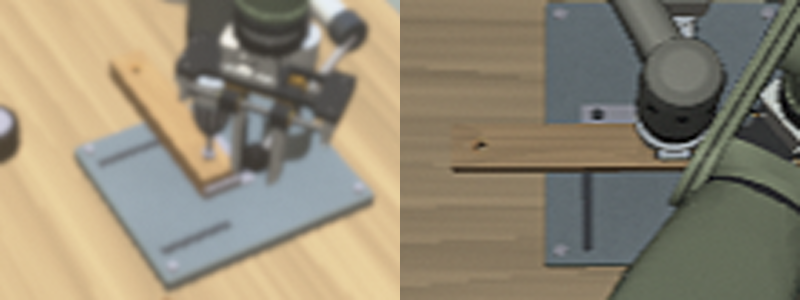

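The bit now stands in the hole and the cleat hasn't moved. I'll press slightly further to confirm the stop by force.

>>> {"op": "jog_arm", "data": {
  "deltas": [
    [[0.001,0.001,0.002,0,-1],[0.001,0.001,0.002,0,-1],[0,0,0,0,-1],[0,0,0,0,-1]]
  ]
}}

```text
time: 19.45
position: [0.5486, -0.1911, 0.1454]
orientation: [0.944, 0.331, -0.002, -0.002]
contact_force: [-2.7, 2.1, 8.6]
finger_gap: 0.329
grasp_force: 30.0
```

```bash
python3 - <<'E'
from h import *
b=snap('side','side9');h=cv2.cvtColor(b,cv2.COLOR_RGB2HSV)
for t in(1.15,1.2,1.25,1.3):
    f=np.radians(35)-t;print(t,proj('side',(*sw(.09-.16*np.cos(f),-.115),.25+.16*np.sin(f))).round(1))
print('tcp',proj('side',bot.sense()['position']).round(1),'tip',proj('side',bot.sense()['position']-[0,0,.025]).round(1))
print('bit tip at 0.0445',proj('side',(*sw(-.02,0),.0445)).round(1))
cv2.imwrite('pics/s9.png',cv2.resize(b[235:295,290:370,::-1],None,fx=9,fy=9,interpolation=cv2.INTER_CUBIC))
v=h[255:282,318:345,2];print(v[::2,::2])
E
```

```text
1.15 [[326.5 264.5]]
1.2 [[327.6 265.6]]
1.25 [[328.7 266.7]]
1.3 [[329.9 267.7]]
tcp [[330.3 267.8]] tip [[329.7 273.7]]
bit tip at 0.0445 [[312.7 267.7]]
[[ 84 130 131 117 100 153 166 123  92  61  62  71 114 129]
 [107 155 134 115  87 153 167 110  79  71  64  66 103 119]
 [156 167 132 111  88 155 161 105  99 117 106  89 116 120]
 [196 169 129 109  94 158 158 110 140 128 119 103  92  89]
 [211 189 129 107  86 115 105 122 169 129 119 102  89  86]
 [216 197 134 106  66  68  71  81 111 116 116  98  89  86]
 [225 199 131  99  64  65  68  65  77 113 117 100  96 104]
 [222 207 132  95  63  61  62  61  80 116 117 137 157 163]
 [199 172 129  93  93  72  64  70  95 120 117 156 173 172]
 [136 129 135 141 189 159 125 144 128 122 125 167 172 174]
 [148 148 135 150 179 172 171 170 128 124 151 173 174 174]
 [124 117 131 157 169 173 174 175 154 160 173 175 175 175]
 [145 163 172 174 175 176 178 177 177 176 177 175 177 176]
 [173 174 175 174 176 176 177 177 176 177 177 179 177 177]]
```

View pics/s9.png

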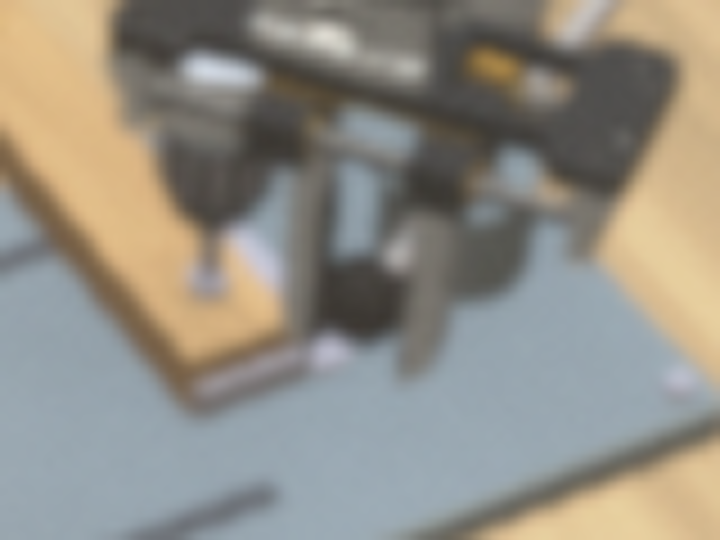

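The ball at side pixel (330.2,268.1) matches the predicted stop position (329.9,267.7), and the bit cone is in the hole. One last gentle press for certainty.

>>> {"op": "jog_arm", "data": {
  "deltas": [
    [[0.0008,0.0006,0.002,0,-1],[0.0008,0.0006,0.002,0,-1],[0,0,0,0,-1],[0,0,0,0,-1],[0,0,0,0,-1]]
  ]
}}

```text
time: 20.12
position: [0.5496, -0.1907, 0.1441]
orientation: [0.944, 0.331, -0.003, -0.003]
contact_force: [-9.6, 4.5, 22.4]
finger_gap: 0.329
grasp_force: 30.0
```

```bash
python3 - <<'E'
from h import *
def ball(b):
    h=b.max(2)[260:276,323:338];m=(h<85).astype(np.uint8);q=cv2.moments(m,True);return 323+q['m10']/q['m00'],260+q['m01']/q['m00'],m.sum()
print(ball(cv2.imread('pics/side8.png')),ball(cv2.imread('pics/side9.png')),ball(bot.read_camera('side')));s=bot.sense();print(s['position'],s['contact_force'],s['grasp_force'])
E
```

```text
(328.1818181818182, 266.9220779220779, np.uint64(77)) (329.3333333333333, 267.5833333333333, np.uint64(72)) (329.3243243243243, 267.55405405405406, np.uint64(74))
[ 0.54964289 -0.19072497  0.14410433] [-10.15592326   4.44203355  23.25263649] 30.004064440727234
```

Force rose to 23 N with the ball stationary, so the lever is on its stop. Handing in.

```bash
python3 -c "
from bench import bot
print(bot.finish_job())"
```

```text
the job is handed in; nothing more can be done
None
```

The cleat is turned and seated home against the fence and end stop, and the feed lever is held on its stop with the bit in the plain hole; the job is handed in, but the call returned no verdict.

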